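Load the sample tubes into the cooling block in order

ROBOT

A 6-joint arm with a two-finger parallel gripper is mounted at the origin on a cart in front of the work surface, level with it; the furniture and walls round the work are solid. World frame = base frame: x ahead of the robot, y to its left, z up, the work surface at z = 0. Lengths are in mm, angles in rad, forces in N, time in s.
With the tool pointing down it reaches from about 350 to 975 mm from the base axis. Payload 17.4 kg.
Tool frame: the origin (TCP) lies at the very end of the fingers, on their centre line; the grasp point (between the pads) lies 19 mm behind it; z points along the fingers, y is the line along which they close (so a half turn about z gives the same grasp; the last joint's range is limited). The gripper opens to 85 mm and grips with 20 to 120 N. Pads are 22 mm wide; open, the fingers measure 114 mm over their backs; the gripper's body (76 mm by 85 mm) begins 54 mm behind the grasp point. The pads swing forward as they close: fully open they stand 13 mm farther back than shut.
Start: joints at [-1.243, 0.116, 1.442, -0, 1.584, -0.038], TCP at [241.436, -630.35, 231.303] pointing down, gripper open.
Joint ranges: [-2.83, 2.83], [-0.83, 2.19], [0.07, 2.5], [-1.14, 4.28], [0.01, 3], [-2.97, 2.97]. Speed limits (rad/s): [1.89, 1.89, 2.22, 3.14, 3.14, 3.14].

INTERFACE

Orientations are given as a unit quaternion [x, y, z, w].
In Python, from station import telemetry, eyes, r gives the robot as it stands.
- The arm moves only by the tool play_rows, never from a script. Its argument "motion" is a list of rows, each a list of 7 numbers: the shift along the tool's x, y, z as a fraction of full scale, then the turn, a rotation vector about the tool's x, y, z as a fraction of full scale, then the opening, from -1 (shut) to 1 (fully open). A call has 1 to 5 rows; each row is the pose to reach, as a shift and turn from the pose commanded when the call began, along the tool's axes at that moment; what a row does not reach only later rows make up. Full scale, the value 1, is 0.1 m for a shift and 90 degrees for a turn. A row lasts 1/10 s, in which the tool goes at most 50 mm and 8.59 degrees, less where a joint would pass 70% of its speed; a pose out of reach is approached as far as the arm can. A call with a number of a shift or a turn outside -1 to 1 is refused whole. A call with a gripper value outside its range is refused whole. The fingers move at their own pace and stop on an object; "newtons" is the grip in N (left out, the last holds). Time passes only in rows, so rows that repeat a pose let the fingers close. It gives the time, the measured TCP pose, the force, the opening and the grip force at its end, in the units of the state.
- telemetry.sense(): the state, without advancing time (a new reading comes with each control period).
- eyes.grab_frame(name): name is "side" or "top"; returns a dict with "pixels" (400x640x3 uint8, blue, green, red), "mtx" (3x3 intrinsics, pixels), "T" (4x4, takes a point from camera to world coordinates). Camera axes: x right, y down, z forward; pixel columns grow to the right and rows downward; lengths in mm; the calibration is good to about 2 mm. A picture is of the moment at which its call begins. There is no depth.
- r.close_job(): hands the job in; it is judged then, once.
The state is a dict: "time": time; "joint_positions": joint angles; "qd": joint speeds; "tau": joint torques, N m; "ee_pos": TCP position; "orientation": TCP orientation; "contact_force": force on the tool from outside, world axes, zero at the start; "ft_torque": the same for the moment, N m; "gripper_width": opening from 0.0 (shut) to 1.0 (fully open); "grasp_force": force on a finger pad.
Only numpy, scipy, OpenCV 4.12 (cv2) and the standard library are available. Lean on these libraries where they do the work, as an engineer would, in place of code of your own. Each camera call takes 0.05 s, during which the arm holds its last target. There are 200 camera calls.

TASK

Move the four capped sample tubes from the white work rack into the empty aluminium cooling block and keep their order: on both, place one is the one next to the handle (the rack's ring-shaped finger tab, the block's wire handle), so the tube nearest the rack's tab goes nearest the block's handle, and so on along the row. Keep the tubes upright, seat each one fully down in its bore, and leave the beaker, the bottle and the timer where they stand.

Things in the scene. Friction and masses are not known exactly. Their poses are not given: they have to be found in the camera images.
- tube_1: 50 ml tube with grey ribbed screw cap, one of four alike, told apart only by place: it starts in place 1 of the work rack. 116 mm tall; cap 34 mm across, from 101 to 116 mm up; body 28 mm across, tapering over the lowest 17 mm to an 8 mm tip. About 60 g. Origin: centre of the tip, its lowest point; z up along the tube. Loose.
- tube_2: 50 ml tube with grey ribbed screw cap, one of four alike, told apart only by place: it starts in place 2 of the work rack. 116 mm tall; cap 34 mm across, from 101 to 116 mm up; body 28 mm across, tapering over the lowest 17 mm to an 8 mm tip. About 60 g. Origin: centre of the tip, its lowest point; z up along the tube. Loose.
- tube_3: 50 ml tube with grey ribbed screw cap, one of four alike, told apart only by place: it starts in place 3 of the work rack. 116 mm tall; cap 34 mm across, from 101 to 116 mm up; body 28 mm across, tapering over the lowest 17 mm to an 8 mm tip. About 60 g. Origin: centre of the tip, its lowest point; z up along the tube. Loose.
- tube_4: 50 ml tube with grey ribbed screw cap, one of four alike, told apart only by place: it starts in place 4 of the work rack. 116 mm tall; cap 34 mm across, from 101 to 116 mm up; body 28 mm across, tapering over the lowest 17 mm to an 8 mm tip. About 60 g. Origin: centre of the tip, its lowest point; z up along the tube. Loose.
- work_rack: white two-tier plastic tube rack, 62 x 188 mm, 58 high, fixed, turned any way round; a ring-shaped finger tab, 40 mm wide, sticks out of one end to 130 mm from the middle. Origin: centre of underside; z up, y along the row toward the tab. Places 1 to 4 at x = 0, y = +66, +22, -22, -66 mm (1 is next to the tab). Holes 31 mm wide; tube tips stand 5 mm above the underside.
- cooling_block: grey aluminium block 62 x 188 x 62 mm in a low black sleeve (74 x 200), fixed, turned any way round; a steel wire handle sticks out of one end to 129 mm from the middle. Origin: centre of underside; z up, y toward the handle. Places 1 to 4 at x = 0, y = +66, +22, -22, -66 mm (1 is next to the handle). Empty bores 31 mm wide, 54 deep: a seated tube's tip is 8 mm above the underside.
- beaker: glass beaker, 52 mm across, 66 mm tall, standing behind the work; a bystander. Origin: centre of its underside.
- reagent_bottle: small reagent bottle with a screw cap, 44 mm across, 90 mm tall, standing behind the work; a bystander. Origin: centre of its underside.
- lab_timer: small white bench timer, 59 x 64 x 28 mm, lying behind the work between beaker and bottle; a bystander. Origin: centre of its underside.
Things that resemble listed ones, but are neither listed nor needed, are in the scene too. Leave any blue look-alike of the tube_3 alone.

How it is judged:
By the outcome, as a careful person would: the job done as asked, in the order asked, and still so for the second after the job is handed in, with the robot touching nothing.
It also fails if it takes over 109 s, if anything falls off the work surface, if the arm or the gripper's body presses on something with over 40 N, if the wrist force passes 120 N, or if a joint passes its speed limit or range.

## Working session

There is one attempt and no reset: what is moved stays moved. The work goes in short steps, Python scripts to look and compute and a tool call to move; the robot and the scene stay as the last step left them, time stands still between calls to the robot, and variables do not carry over. Pictures are saved under pics/ and viewed, at most 14 in all, crops included, and the job is handed in when it is done.

Besides the shell and the picture viewer there is one more tool, called after "Emit:" as name(argument=value, ...), one argument or row to a line, values as JSON. play_rows: Moves the arm, as the interface text tells. Its arguments: {"type":"object","properties":{"motion":{"type":"array"},"newtons":{"type":"number"}},"required":["motion"]}

```bash
ls; mkdir -p pics; python3 - <<'E'
from station import telemetry, eyes, r
import cv2,numpy as np
np.set_printoptions(suppress=True,precision=4)
for n in("top","side"):
    f=eyes.grab_frame(n); cv2.imwrite(f"pics/{n}0.png",f["pixels"]); print(n,f["mtx"],f["T"])
    np.savez(f"{n}0.npz",**f)
print(telemetry.sense())
E
```

```text
pics
top [[395.6991   0.     320.105 ]
 [  0.     395.6991 202.6175]
 [  0.       0.       1.    ]] [[  -0.0069   -0.9962    0.0865  437.0885]
 [  -1.        0.0069   -0.0008  -16.6886]
 [   0.0002   -0.0865   -0.9963 1053.4609]
 [   0.        0.        0.        1.    ]]
side [[484.9536   0.     320.0675]
 [  0.     484.9536 201.1768]
 [  0.       0.       1.    ]] [[ -0.8781  -0.2714   0.3941  44.5249]
 [ -0.4785   0.4963  -0.7244 886.9407]
 [  0.001   -0.8246  -0.5657 754.2603]
 [  0.       0.       0.       1.    ]]
{'time': 0.1, 'joint_positions': array([-1.2428,  0.1164,  1.4422, -0.    ,  1.584 , -0.0378]), 'qd': array([-0.    , -0.0015, -0.0007, -0.0001, -0.0021,  0.0005]), 'tau': array([  0.0022, -73.3668, -63.3788,  -0.0001,   0.0052,   0.    ]), 'ee_pos': array([ 241.3964, -630.1998,  230.6553]), 'orientation': array([ 0.9833,  0.1819, -0.0001, -0.0005]), 'contact_force': array([0.4415, 1.4138, 0.4878]), 'ft_torque': array([ 0.0628,  0.0176, -0.0172]), 'grasp_force': 0.0, 'gripper_width': 0.9971411302554012}
```

View pics/top0.png

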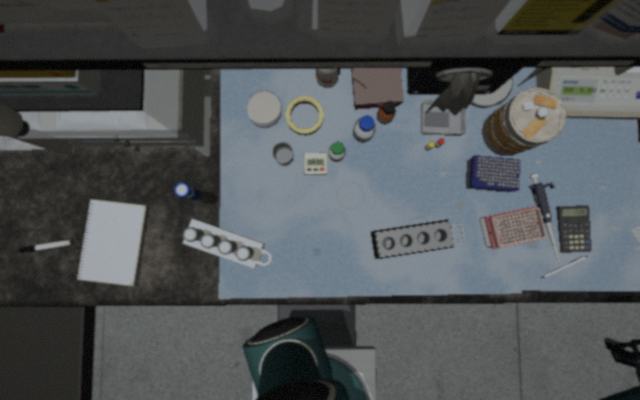

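View pics/side0.png

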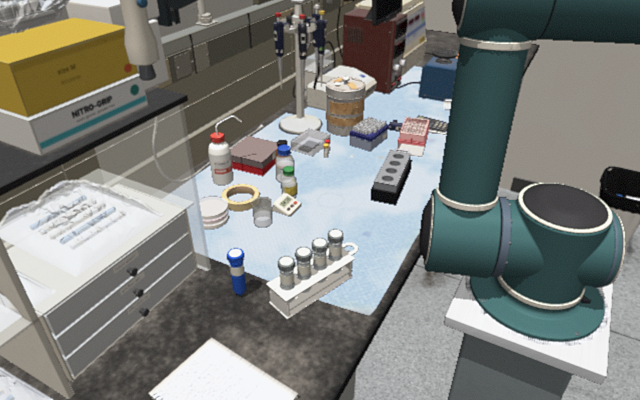

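Candidates in the top view: grey-capped tubes in the white rack at (190,234), (207,240), (226,247), (243,253), with the tab at (264,259). The blue look-alike is at (184,190). The block is at (413,240), with its wire handle on the right at about (460,232). I choose the four grey-capped tubes and check them in a close crop.

```bash
cat > h.py <<'E'
import numpy as np,cv2
def ray(f,uv,z):
    K,T=f["mtx"],f["T"]; d=T[:3,:3]@np.linalg.inv(K)@np.array([uv[0],uv[1],1.]); o=T[:3,3]
    return o+d*(z-o[2])/d[2]
def proj(f,p):
    K,T=f["mtx"],f["T"]; c=K@(T[:3,:3].T@(np.asarray(p,float)-T[:3,3])); return c[:2]/c[2]
E
python3 - <<'E'
import numpy as np,cv2
t=np.load("top0.npz")["pixels"]; s=np.load("side0.npz")["pixels"]
def c(im,x,y,w,h,k): return cv2.resize(im[y:y+h,x:x+w],None,fx=k,fy=k,interpolation=cv2.INTER_CUBIC)
a=c(t,175,210,100,65,4); b=c(t,365,205,100,65,4)
d=c(s,260,220,100,100,4)[:,:];e=c(s,365,140,100,65,4)
cv2.imwrite("pics/crop.png",np.vstack([np.hstack([a,b]),np.hstack([d[:260],e])]))
E
```

```text
(no output)
```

View pics/crop.png

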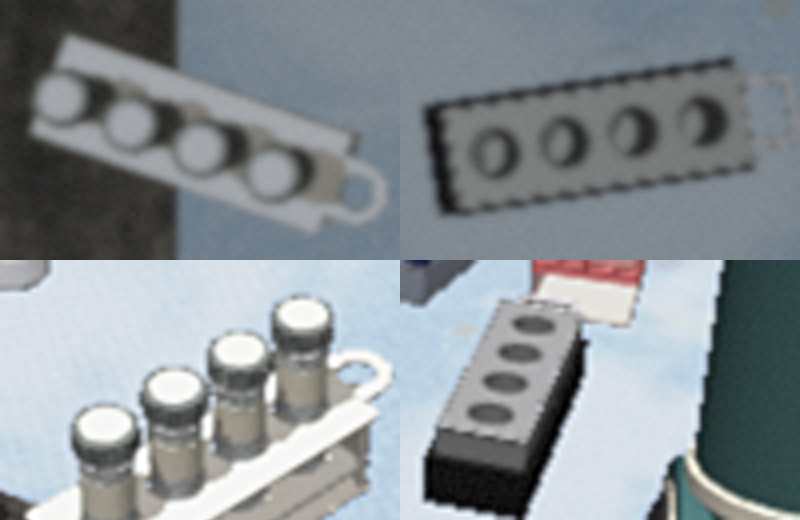

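The crop confirms it: four grey caps in the white rack with the tab at the right end, and empty bores with the wire handle at the right end. Next I fit both poses using both cameras.

```bash
cat > fit.py <<'E'
import numpy as np
from scipy.optimize import least_squares
from h import *
T=dict(np.load("top0.npz"));S=dict(np.load("side0.npz"))
def px(l,ox,oy,sx=0,sy=0): return [((x-sx+.5)/4-.5+ox,(y-sy+.5)/4-.5+oy) for x,y in l]
Y=[66,22,-22,-66]
def fit(z,tp,sd,x0):
    def P(v): 
        u=np.array([np.cos(v[2]),np.sin(v[2])]); return [[v[0]+y*u[0],v[1]+y*u[1],z] for y in Y]
    def res(v,only=None):
        o=[]
        for p,a,b in zip(P(v),tp,sd):
            if only!='s':o+=list(proj(T,p)-a)
            if only!='t':o+=list(proj(S,p)-b)
        return np.array(o)
    for only in('t','s',None):
        q=least_squares(res,x0,args=(only,)); print(only,q.x.round(3),"rms px",np.sqrt((q.fun**2).mean()).round(2))
    print(np.round(P(q.x),1)); return q.x
rk=fit(121,px([(275,174),(201,149),(131,125),(62,98)],175,210),px([(302,315),(239,352),(174,389),(105,425)],260,220,0,260),[350,220,-2])
bk=fit(62,px([(703,121),(633,131),(565,142),(495,153)],365,205,400),px([(535,325),(521,352),(505,382),(490,413)],365,140,400,260),[350,-200,-1.5])
E
python3 fit.py
```

```text
t [422.978 226.312  -1.915] rms px 0.28
s [422.671 228.467  -1.918] rms px 0.22
None [423.03  227.169  -1.916] rms px 0.38
[[400.7 165.1 121. ]
 [415.6 206.5 121. ]
 [430.5 247.9 121. ]
 [445.4 289.3 121. ]]
t [ 430.916 -252.105   -1.425] rms px 0.11
s [ 429.512 -250.36    -1.438] rms px 0.09
None [ 430.492 -251.876   -1.43 ] rms px 0.24
[[ 439.7 -317.2   62. ]
 [ 433.6 -273.7   62. ]
 [ 427.4 -230.1   62. ]
 [ 421.3 -186.5   62. ]]
```

Emit:
play_rows(
  motion=[
    [0,0,0,0,0,-0.08,1],
    [0,0,0,0,0,-0.17,1],
    [0,0,0,0,0,-0.26,1],
    [0,0,0,0,0,-0.35,1],
    [0,0,0,0,0,-0.44,1],
  ],
  newtons=40,
)

```text
time: 0.6
ee_pos: [241.4, -630.2, 230.9]
orientation: [0.862, 0.507, 0.0, -0.0]
contact_force: [-0.6, 0.1, -0.2]
gripper_width: 0.998
grasp_force: 0.0
```

Emit:
play_rows(
  motion=[
    [0,0,0,0,0,-0.09,1],
    [0,0,0,0,0,-0.18,1],
    [0,0,0,0,0,-0.26,1],
    [0,0,0,0,0,-0.327,1],
    [0,0,0,0,0,-0.327,1],
  ],
)

```text
time: 1.1
ee_pos: [241.4, -630.2, 230.9]
orientation: [0.707, 0.708, 0.0, -0.0]
contact_force: [0.5, -0.5, 0.1]
gripper_width: 0.998
grasp_force: 0.0
```

Emit:
play_rows(
  motion=[
    [0.3,0.25,0,0,0,0,1],
    [0.65,0.5,0,0,0,0,1],
    [1,0.8,0,0,0,0,1],
  ],
)

```text
time: 1.4
ee_pos: [321.6, -529.3, 230.9]
orientation: [0.709, 0.705, 0.0, -0.0]
contact_force: [0.7, -0.5, -0.0]
gripper_width: 0.998
grasp_force: 0.0
```

```bash
python3 -c "
from station import telemetry
s=telemetry.sense();print(s)"
```

```text
{'time': 1.4, 'joint_positions': array([-1.06588792e+00, -4.24448937e-03,  1.56741914e+00, -3.94579124e-05,
        1.57893780e+00, -1.06070238e+00]), 'qd': array([ 0.69680157, -0.34321466,  0.34271335,  0.00381163, -0.00539222,
        0.68568827]), 'tau': array([-12.25475281, -58.88400793, -64.67877388,  -0.23238027,
         0.17668767,  -2.06167102]), 'ee_pos': array([ 321.63880792, -529.2564007 ,  230.92593969]), 'orientation': array([ 7.08937855e-01,  7.05270906e-01,  5.23283782e-05, -2.55342523e-04]), 'contact_force': array([ 0.749666  , -0.49881274, -0.03309137]), 'ft_torque': array([-0.01530602, -0.00316187,  0.01352746]), 'grasp_force': 0.0, 'gripper_width': 0.9983209521526973}
```

Emit:
play_rows(
  motion=[
    [0.33,0.3,0,0,0,0,1],
    [0.67,0.6,0,0,0,0,1],
    [1,0.8,0,0,0,0,1],
  ],
)

```text
time: 1.7
ee_pos: [402.8, -428.6, 231.1]
orientation: [0.708, 0.706, 0.0, -0.0]
contact_force: [0.3, -0.8, -0.4]
gripper_width: 1.002
grasp_force: 0.0
```

Emit:
play_rows(
  motion=[
    [0.33,0,0,0,0,0,1],
    [0.67,0,0,0,0,0,1],
    [1,0,0,0,0,0,1],
  ],
)

```text
time: 2.0
ee_pos: [401.4, -328.9, 231.0]
orientation: [0.708, 0.706, 0.0, -0.0]
contact_force: [0.8, 0.2, 0.3]
gripper_width: 0.999
grasp_force: 0.0
```

Emit:
play_rows(
  motion=[
    [0.33,0,0,0,0,0,1],
    [0.67,0,0,0,0,0,1],
    [1,0,0,0,0,0,1],
  ],
)

```text
time: 2.3
ee_pos: [401.2, -229.0, 231.2]
orientation: [0.709, 0.706, 0.0, 0.0]
contact_force: [-0.2, -0.2, -0.4]
gripper_width: 1.001
grasp_force: 0.0
```

Emit:
play_rows(
  motion=[
    [0.33,0,0,0,0,0,1],
    [0.67,0,0,0,0,0,1],
    [1,0,0,0,0,0,1],
  ],
)

```text
time: 2.6
ee_pos: [401.2, -129.1, 231.2]
orientation: [0.709, 0.706, 0.0, 0.0]
contact_force: [0.4, 0.8, 0.9]
gripper_width: 0.997
grasp_force: 0.0
```

Emit:
play_rows(
  motion=[
    [0.33,0,0,0,0,0,1],
    [0.67,0,0,0,0,0,1],
    [1,0,0,0,0,0,1],
  ],
)

```text
time: 2.9
ee_pos: [401.2, -29.1, 231.3]
orientation: [0.709, 0.706, 0.0, 0.0]
contact_force: [1.1, 0.0, -0.1]
gripper_width: 0.998
grasp_force: 0.0
```

Emit:
play_rows(
  motion=[
    [0.33,0,0,0,0,0,1],
    [0.67,0,0,0,0,0,1],
    [1,0,0,0,0,0,1],
  ],
)

```text
time: 3.2
ee_pos: [401.2, 71.0, 231.4]
orientation: [0.709, 0.706, 0.0, 0.0]
contact_force: [1.9, 0.0, 0.9]
gripper_width: 0.998
grasp_force: 0.0
```

Emit:
play_rows(
  motion=[
    [0.33,0,0,0,0,0,1],
    [0.67,0,0,0,0,0,1],
    [0.95,0,0,0,0,0,1],
    [0.95,0,0,0,0,0,1],
    [0.95,0,0,0,0,0,1],
  ],
)

```text
time: 3.7
ee_pos: [401.4, 164.8, 231.1]
orientation: [0.708, 0.707, -0.0, -0.0]
contact_force: [0.9, -0.7, 0.8]
gripper_width: 1.0
grasp_force: 0.0
```

```bash
python3 - <<'E'
from station import telemetry, eyes
import cv2,numpy as np
print(telemetry.sense()['ee_pos'],telemetry.sense()['orientation'])
f=eyes.grab_frame("top");g=eyes.grab_frame("side")
c=lambda im,x,y:cv2.resize(im[y:y+150,x:x+200],None,fx=2,fy=2)
cv2.imwrite("pics/a1.png",np.hstack([c(f["pixels"],160,180),c(g["pixels"],230,160)]))
E
```

```text
[401.40620064 164.83491944 231.09946477] [ 7.07519125e-01  7.06694137e-01 -2.87863257e-04 -3.78005507e-05]
```

View pics/a1.png

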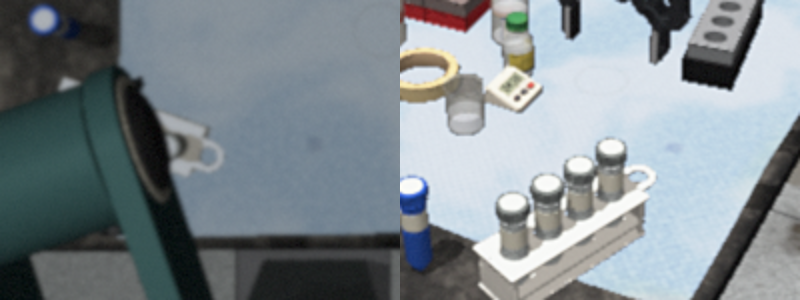

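Side view: the open fingers at (315,170) and (357,187) straddle the tube 1 position above its cap at (335,235). Descending and gripping.

Emit:
play_rows(
  motion=[
    [0,0,0.25,0,0,0,1],
    [0,0,0.5,0,0,0,1],
    [0,0,0.75,0,0,0,1],
    [0,0,1,0,0,0,1],
  ],
)

```text
time: 4.2
ee_pos: [401.7, 163.6, 130.5]
orientation: [0.708, 0.706, 0.0, 0.0]
contact_force: [-0.8, 0.1, 0.7]
gripper_width: 0.997
grasp_force: 0.0
```

Emit:
play_rows(
  motion=[
    [0,0,0.2,0,0,0,1],
    [0,0,0.4,0,0,0,1],
    [0,0,0.55,0,0,0,1],
    [0,0,0.6,0,0,0,1],
    [0,0,0.6,0,0,0,0.3],
  ],
)

```text
time: 4.7
ee_pos: [401.6, 164.2, 71.1]
orientation: [0.707, 0.707, -0.0, -0.0]
contact_force: [-0.4, 1.0, 0.4]
gripper_width: 0.857
grasp_force: 0.0
```

Emit:
play_rows(
  motion=[
    [0,0,0,0,0,0,-1],
    [0,0,0,0,0,0,-1],
    [0,0,0,0,0,0,-1],
    [0,0,0,0,0,0,-1],
    [0,0,0,0,0,0,-1],
  ],
  newtons=30,
)

```text
time: 5.2
ee_pos: [401.9, 164.8, 71.9]
orientation: [0.707, 0.707, 0.0, 0.0]
contact_force: [-0.5, -0.2, 6.2]
gripper_width: 0.377
grasp_force: 29.2
```

Emit:
play_rows(
  motion=[
    [0,0,0,0,0,0,-1],
    [0,0,0,0,0,0,-1],
    [0,0,0,0,0,0,-1],
    [0,0,0,0,0,0,-1],
    [0,0,0,0,0,0,-1],
  ],
)

```text
time: 5.7
ee_pos: [401.9, 164.8, 71.9]
orientation: [0.707, 0.707, 0.0, 0.0]
contact_force: [-0.1, -0.8, 6.4]
gripper_width: 0.377
grasp_force: 29.2
```

Emit:
play_rows(
  motion=[
    [0,0,-0.15,0,0,0,-1],
    [0,0,-0.35,0,0,0,-1],
    [0,0,-0.6,0,0,0,-1],
    [0,0,-0.85,0,0,0,-1],
    [0,0,-1,0,0,0,-1],
  ],
)

```text
time: 6.2
ee_pos: [401.9, 164.8, 174.0]
orientation: [0.707, 0.707, 0.001, 0.0]
contact_force: [0.1, 1.2, -0.0]
gripper_width: 0.378
grasp_force: 30.0
```

Emit:
play_rows(
  motion=[
    [-0.2,0.1,0,0,0,0,-1],
    [-0.4,0.2,0,0,0,0,-1],
    [-0.6,0.3,0,0,0,0,-1],
    [-0.8,0.38,0,0,0,0,-1],
    [-1,0.38,0,0,0,0,-1],
  ],
)

```text
time: 6.7
ee_pos: [439.9, 63.7, 171.3]
orientation: [0.707, 0.707, -0.0, -0.0]
contact_force: [-0.1, 0.0, -0.3]
gripper_width: 0.379
grasp_force: 30.1
```

```bash
python3 - <<'E'
from station import telemetry, eyes
import cv2,numpy as np
from h import proj
s=telemetry.sense();print(s['ee_pos'],s['gripper_width'],s['contact_force'])
g=eyes.grab_frame("side");p=s['ee_pos'];im=g["pixels"].copy()
cv2.imwrite("pics/a2.png",cv2.resize(im[80:280,260:460],None,fx=3,fy=3))
for dz in(0,50): print(proj(g,p+[0,0,dz]))
E
```

```text
[439.93965365  63.7064528  171.31229178] 0.37887300380885525 [-0.07847265  0.02831343 -0.33136848]
[340.72685158 185.41714572]
[341.3047887  166.01624105]
```

View pics/a2.png

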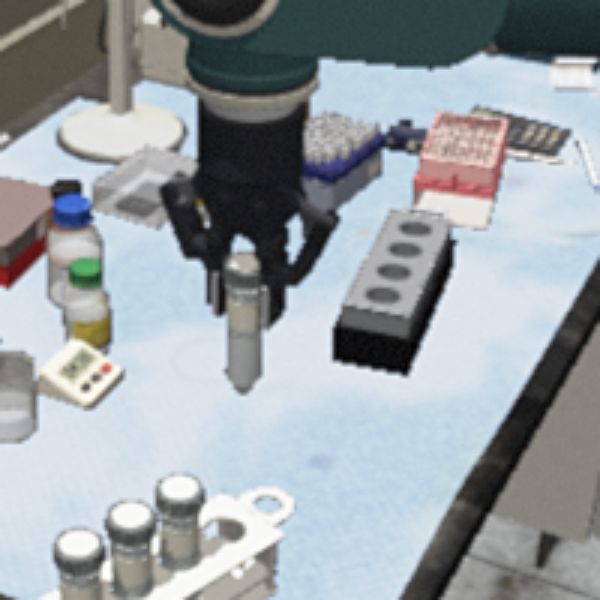

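The tube is held upright by its body, with the tip at about (341,210). Carrying it to block place 1.

Emit:
play_rows(
  motion=[
    [-0.25,0,0,0,0,0,-1],
    [-0.5,0,0,0,0,0,-1],
    [-0.75,0,0,0,0,0,-1],
    [-1,0,0,0,0,0,-1],
  ],
)

```text
time: 7.15
ee_pos: [439.3, -36.3, 171.5]
orientation: [0.707, 0.707, -0.0, -0.0]
contact_force: [0.1, 0.3, -1.4]
gripper_width: 0.376
grasp_force: 30.1
```

Emit:
play_rows(
  motion=[
    [-0.25,0,0,0,0,0,-1],
    [-0.5,0,0,0,0,0,-1],
    [-0.75,0,0,0,0,0,-1],
    [-1,0,0,0,0,0,-1],
  ],
)

```text
time: 7.55
ee_pos: [439.3, -136.4, 171.5]
orientation: [0.707, 0.707, -0.0, -0.0]
contact_force: [-0.7, -0.1, -0.6]
gripper_width: 0.374
grasp_force: 30.1
```

Emit:
play_rows(
  motion=[
    [-0.25,0,0,0,0,0,-1],
    [-0.5,0,0,0,0,0,-1],
    [-0.75,0,0,0,0,0,-1],
    [-1,0,0,0,0,0,-1],
  ],
)

```text
time: 7.95
ee_pos: [439.3, -236.4, 171.4]
orientation: [0.707, 0.707, -0.0, -0.0]
contact_force: [0.2, -0.3, -1.0]
gripper_width: 0.376
grasp_force: 30.1
```

Emit:
play_rows(
  motion=[
    [-0.25,0,0,0,0,0,-1],
    [-0.5,0,0,0,0,0,-1],
    [-0.7,0,0,0,0,0,-1],
    [-0.81,0,0,0,0,0,-1],
    [-0.81,0,0,0,0,0,-1],
  ],
)

```text
time: 8.45
ee_pos: [439.3, -317.0, 171.1]
orientation: [0.708, 0.707, -0.0, -0.0]
contact_force: [0.6, 0.4, -1.9]
gripper_width: 0.376
grasp_force: 30.1
```

Emit:
play_rows(
  motion=[
    [0,0,0.12,0,0,0,-1],
    [0,0,0.24,0,0,0,-1],
    [0,0,0.32,0,0,0,-1],
    [0,0,0.35,0,0,0,-1],
    [0,0,0.35,0,0,0,-1],
  ],
)

```text
time: 8.95
ee_pos: [439.4, -315.9, 135.7]
orientation: [0.707, 0.707, -0.0, -0.0]
contact_force: [-0.7, -0.0, -1.1]
gripper_width: 0.378
grasp_force: 30.1
```

```bash
python3 - <<'E'
from station import telemetry, eyes
import cv2,numpy as np
s=telemetry.sense();print(s['ee_pos'],s['gripper_width'],s['contact_force'])
g=eyes.grab_frame("side")
cv2.imwrite("pics/a3.png",cv2.resize(g["pixels"][80:230,320:470],None,fx=4,fy=4))
E
```

```text
[ 439.38911914 -315.94803828  135.69293941] 0.37772559350789153 [-0.67323722 -0.04767481 -1.07282851]
```

View pics/a3.png

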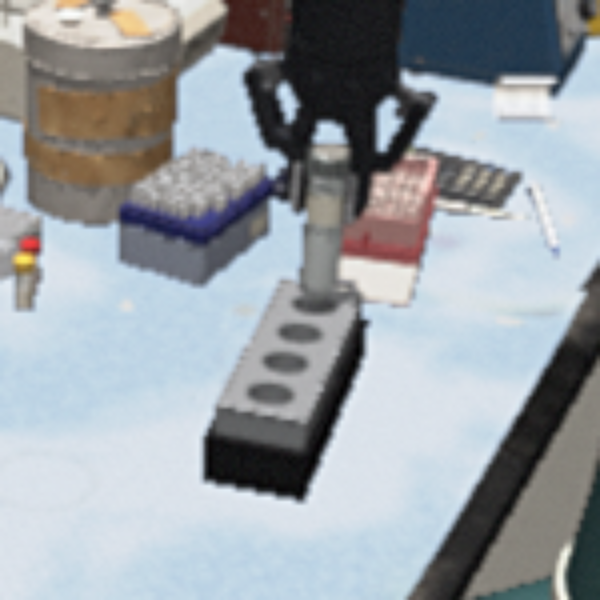

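The tip sits right at the handle-end bore, crop (318,305). Lowering gently.

Emit:
play_rows(
  motion=[
    [-0.012,0,0.05,0,0,0,-1],
    [-0.012,0,0.1,0,0,0,-1],
    [-0.012,0,0.15,0,0,0,-1],
    [-0.012,0,0.2,0,0,0,-1],
    [-0.012,0,0.25,0,0,0,-1],
  ],
)

```text
time: 9.5
ee_pos: [439.5, -317.6, 110.8]
orientation: [0.707, 0.707, -0.0, -0.0]
contact_force: [0.7, 0.2, -0.5]
gripper_width: 0.381
grasp_force: 30.0
```

Emit:
play_rows(
  motion=[
    [0,0,0.06,0,0,0,-1],
    [0,0,0.12,0,0,0,-1],
    [0,0,0.18,0,0,0,-1],
    [0,0,0.24,0,0,0,-1],
    [0,0,0.29,0,0,0,-1],
  ],
)

```text
time: 10.0
ee_pos: [439.6, -317.6, 81.8]
orientation: [0.707, 0.707, 0.0, 0.0]
contact_force: [2.0, 0.0, 1.4]
gripper_width: 0.379
grasp_force: 30.0
```

Emit:
play_rows(
  motion=[
    [0,0,0.03,0,0,0,-1],
    [0,0,0.05,0,0,0,-1],
    [0,0,0.05,0,0,0,-1],
  ],
)

```text
time: 10.3
ee_pos: [439.5, -317.5, 77.0]
orientation: [0.707, 0.707, 0.0, -0.0]
contact_force: [2.9, -0.1, -2.5]
gripper_width: 0.377
grasp_force: 30.1
```

Emit:
play_rows(
  motion=[
    [0,0,0.015,0,0,0,-1],
    [0,0,0.015,0,0,0,1],
    [0,0,0.015,0,0,0,1],
    [0,0,0.015,0,0,0,1],
    [0,0,0.015,0,0,0,1],
  ],
)

```text
time: 10.8
ee_pos: [439.4, -317.6, 75.9]
orientation: [0.707, 0.707, -0.0, -0.0]
contact_force: [0.1, 0.0, 0.7]
gripper_width: 0.996
grasp_force: 0.0
```

Emit:
play_rows(
  motion=[
    [0,0,0,0,0,0,1],
    [0,0,-0.2,0,0,0,1],
    [0,0,-0.5,0,0,0,1],
    [0,0,-0.8,0,0,0,1],
    [0,0,-0.8,0,0,0,1],
  ],
)

```text
time: 11.3
ee_pos: [440.7, -318.5, 160.2]
orientation: [0.707, 0.707, 0.0, 0.003]
contact_force: [-0.7, -0.4, 0.4]
gripper_width: 0.996
grasp_force: 0.0
```

```bash
python3 - <<'E'
from station import telemetry, eyes
import cv2,numpy as np
s=telemetry.sense();print(s['ee_pos'],s['gripper_width'],s['contact_force'])
g=eyes.grab_frame("side")
cv2.imwrite("pics/a4.png",cv2.resize(g["pixels"][80:230,320:470],None,fx=4,fy=4))
E
```

```text
[ 440.66094439 -318.49922769  160.22835498] 0.9962562877746267 [-0.73074893 -0.35203504  0.36345576]
```

View pics/a4.png

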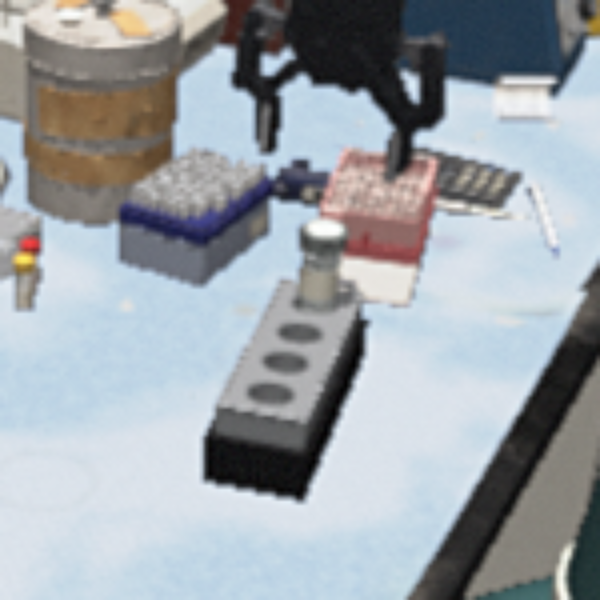

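Tube 1 is seated, with its cap at crop (324,232). Now tube 2.

Emit:
play_rows(
  motion=[
    [0.33,0,0,0,0,0,1],
    [0.67,0,0,0,0,0,1],
    [1,0,0,0,0,0,1],
  ],
)

```text
time: 11.65
ee_pos: [438.9, -216.4, 154.5]
orientation: [0.707, 0.707, -0.0, -0.001]
contact_force: [1.2, 0.1, -0.3]
gripper_width: 1.003
grasp_force: 0.0
```

Emit:
play_rows(
  motion=[
    [0.33,0,0,0,0,0,1],
    [0.67,0,0,0,0,0,1],
    [1,0,0,0,0,0,1],
  ],
)

```text
time: 11.95
ee_pos: [439.0, -116.2, 154.7]
orientation: [0.707, 0.707, -0.0, -0.001]
contact_force: [-0.3, 0.4, -0.4]
gripper_width: 1.002
grasp_force: 0.0
```

Emit:
play_rows(
  motion=[
    [0.33,0,0,0,0,0,1],
    [0.67,0,0,0,0,0,1],
    [1,0,0,0,0,0,1],
  ],
)

```text
time: 12.25
ee_pos: [439.0, -16.2, 154.8]
orientation: [0.707, 0.707, -0.0, -0.0]
contact_force: [-0.1, -0.4, -0.0]
gripper_width: 1.003
grasp_force: 0.0
```

Emit:
play_rows(
  motion=[
    [0.33,0,0,0,0,0,1],
    [0.67,0,0,0,0,0,1],
    [1,0,0,0,0,0,1],
  ],
)

```text
time: 12.55
ee_pos: [439.0, 83.8, 154.7]
orientation: [0.707, 0.707, -0.0, -0.0]
contact_force: [1.0, 0.1, -1.0]
gripper_width: 0.996
grasp_force: 0.0
```

Emit:
play_rows(
  motion=[
    [0.33,0,0,0,0,0,1],
    [0.67,-0.1,0,0,0,0,1],
    [1,-0.24,0,0,0,0,1],
  ],
)

```text
time: 12.85
ee_pos: [414.9, 183.6, 154.6]
orientation: [0.707, 0.707, -0.001, -0.0]
contact_force: [-0.4, 0.4, 0.1]
gripper_width: 1.002
grasp_force: 0.0
```

Emit:
play_rows(
  motion=[
    [0.15,0,0,0,0,0,1],
    [0.24,0,0,0,0,0,1],
    [0.24,0,0,0,0,0,1],
    [0.24,0,0,0,0,0,1],
  ],
)

```text
time: 13.25
ee_pos: [415.7, 205.8, 155.4]
orientation: [0.707, 0.707, -0.0, -0.0]
contact_force: [-0.2, -0.4, 0.4]
gripper_width: 1.004
grasp_force: 0.0
```

Emit:
play_rows(
  motion=[
    [0.007,0,0.2,0,0,0,1],
    [0.007,0,0.4,0,0,0,1],
    [0.007,0,0.6,0,0,0,1],
    [0.007,0,0.78,0,0,0,1],
    [0.007,0,0.84,0,0,0,1],
  ],
)

```text
time: 13.75
ee_pos: [415.1, 205.9, 70.0]
orientation: [0.708, 0.707, -0.001, -0.0]
contact_force: [0.1, -0.1, 0.5]
gripper_width: 0.996
grasp_force: 0.0
```

Emit:
play_rows(
  motion=[
    [0,0,0,0,0,0,0.3],
    [0,0,0,0,0,0,-1],
    [0,0,0,0,0,0,-1],
    [0,0,0,0,0,0,-1],
    [0,0,0,0,0,0,-1],
  ],
)

```text
time: 14.25
ee_pos: [416.0, 207.3, 72.6]
orientation: [0.707, 0.707, 0.001, 0.0]
contact_force: [0.2, 0.7, 4.4]
gripper_width: 0.381
grasp_force: 29.3
```

Emit:
play_rows(
  motion=[
    [0,0,0,0,0,0,-1],
    [0,0,0,0,0,0,-1],
    [0,0,0,0,0,0,-1],
    [0,0,0,0,0,0,-1],
  ],
)

```text
time: 14.65
ee_pos: [415.9, 207.3, 72.5]
orientation: [0.707, 0.707, 0.001, 0.0]
contact_force: [-0.6, 0.2, 5.8]
gripper_width: 0.381
grasp_force: 29.2
```

Emit:
play_rows(
  motion=[
    [0,0,-0.15,0,0,0,-1],
    [0,0,-0.35,0,0,0,-1],
    [0,0,-0.6,0,0,0,-1],
    [0,0,-0.85,0,0,0,-1],
    [0,0,-1,0,0,0,-1],
  ],
)

```text
time: 15.15
ee_pos: [415.9, 207.3, 174.6]
orientation: [0.707, 0.707, 0.001, 0.0]
contact_force: [0.5, -0.1, -0.7]
gripper_width: 0.379
grasp_force: 30.0
```

Emit:
play_rows(
  motion=[
    [-0.2,0.06,0,0,0,0,-1],
    [-0.4,0.12,0,0,0,0,-1],
    [-0.6,0.18,0,0,0,0,-1],
    [-0.8,0.18,0,0,0,0,-1],
    [-1,0.18,0,0,0,0,-1],
  ],
)

```text
time: 15.65
ee_pos: [433.4, 106.3, 171.9]
orientation: [0.707, 0.707, -0.0, -0.0]
contact_force: [-0.2, -0.0, -0.5]
gripper_width: 0.38
grasp_force: 30.0
```

Emit:
play_rows(
  motion=[
    [-0.25,0,0,0,0,0,-1],
    [-0.5,0,0,0,0,0,-1],
    [-0.75,0,0,0,0,0,-1],
    [-1,0,0,0,0,0,-1],
  ],
)

```text
time: 16.05
ee_pos: [433.3, 6.1, 172.0]
orientation: [0.707, 0.707, -0.0, -0.0]
contact_force: [-0.6, -0.1, -0.1]
gripper_width: 0.38
grasp_force: 30.0
```

Emit:
play_rows(
  motion=[
    [-0.25,0,0,0,0,0,-1],
    [-0.5,0,0,0,0,0,-1],
    [-0.75,0,0,0,0,0,-1],
    [-1,0,0,0,0,0,-1],
  ],
)

```text
time: 16.45
ee_pos: [433.3, -93.9, 172.1]
orientation: [0.707, 0.707, -0.0, -0.0]
contact_force: [-0.4, 0.6, -0.6]
gripper_width: 0.378
grasp_force: 30.0
```

Emit:
play_rows(
  motion=[
    [-0.25,0,0,0,0,0,-1],
    [-0.5,0,0,0,0,0,-1],
    [-0.75,0,0,0,0,0,-1],
    [-1,0,0,0,0,0,-1],
  ],
)

```text
time: 16.85
ee_pos: [433.3, -193.9, 172.0]
orientation: [0.707, 0.707, -0.0, -0.0]
contact_force: [0.1, 0.4, -0.8]
gripper_width: 0.376
grasp_force: 30.0
```

Emit:
play_rows(
  motion=[
    [-0.25,0,0,0,0,0,-1],
    [-0.5,0,0,0,0,0,-1],
    [-0.7,0,0,0,0,0,-1],
    [-0.8,0,0,0,0,0,-1],
    [-0.8,0,0,0,0,0,-1],
  ],
)

```text
time: 17.35
ee_pos: [433.3, -273.5, 171.7]
orientation: [0.708, 0.707, -0.0, -0.0]
contact_force: [0.2, 1.1, -0.6]
gripper_width: 0.381
grasp_force: 30.0
```

```bash
python3 - <<'E'
from station import telemetry, eyes
import cv2,numpy as np
s=telemetry.sense();print(s['ee_pos'],s['gripper_width'],s['contact_force'])
g=eyes.grab_frame("side")
cv2.imwrite("pics/a5.png",cv2.resize(g["pixels"][80:330,260:460],None,fx=2.4,fy=2.4))
E
```

```text
[ 433.31770037 -273.4520745   171.68457708] 0.3807890160141749 [ 0.21109784  1.06340777 -0.55362128]
```

View pics/a5.png

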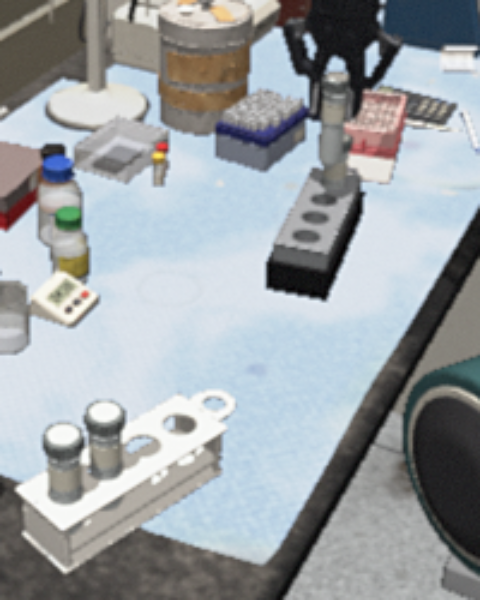

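Tube 2 is above place 2, at crop (333,165), and two tubes remain in the rack. Lowering.

Emit:
play_rows(
  motion=[
    [0,0,0.12,0,0,0,-1],
    [0,0,0.24,0,0,0,-1],
    [0,0,0.34,0,0,0,-1],
    [0,0,0.4,0,0,0,-1],
    [0,0,0.46,0,0,0,-1],
  ],
)

```text
time: 17.9
ee_pos: [433.5, -272.6, 125.0]
orientation: [0.707, 0.707, -0.0, -0.0]
contact_force: [-0.0, 0.4, -0.0]
gripper_width: 0.38
grasp_force: 30.0
```

Emit:
play_rows(
  motion=[
    [0,0,0.06,0,0,0,-1],
    [0,0,0.12,0,0,0,-1],
    [0,0,0.18,0,0,0,-1],
    [0,0,0.24,0,0,0,-1],
    [0,0,0.3,0,0,0,-1],
  ],
)

```text
time: 18.4
ee_pos: [433.5, -272.9, 95.3]
orientation: [0.707, 0.707, 0.0, 0.0]
contact_force: [0.7, -0.1, -0.7]
gripper_width: 0.379
grasp_force: 30.0
```

Emit:
play_rows(
  motion=[
    [0,0,0.06,0,0,0,-1],
    [0,0,0.11,0,0,0,-1],
    [0,0,0.16,0,0,0,-1],
    [0,0,0.19,0,0,0,-1],
    [0,0,0.19,0,0,0,-1],
  ],
)

```text
time: 18.9
ee_pos: [433.4, -272.8, 76.4]
orientation: [0.707, 0.707, -0.0, -0.0]
contact_force: [-0.1, -0.2, -0.8]
gripper_width: 0.373
grasp_force: 30.1
```

Emit:
play_rows(
  motion=[
    [0,0,0.01,0,0,0,-1],
    [0,0,0.01,0,0,0,1],
    [0,0,0.01,0,0,0,1],
    [0,0,0.01,0,0,0,1],
    [0,0,0.01,0,0,0,1],
  ],
)

```text
time: 19.4
ee_pos: [433.5, -272.9, 75.9]
orientation: [0.707, 0.707, 0.0, 0.0]
contact_force: [-0.2, 0.7, -0.1]
gripper_width: 1.0
grasp_force: 0.0
```

Emit:
play_rows(
  motion=[
    [0,0,0,0,0,0,1],
    [0,0,-0.2,0,0,0,1],
    [0,0,-0.5,0,0,0,1],
    [0,0,-0.8,0,0,0,1],
    [0,0,-0.8,0,0,0,1],
  ],
)

```text
time: 19.9
ee_pos: [434.7, -273.7, 160.1]
orientation: [0.707, 0.707, 0.001, 0.003]
contact_force: [0.5, 0.8, -0.7]
gripper_width: 0.998
grasp_force: 0.0
```

Emit:
play_rows(
  motion=[
    [0.33,0,0,0,0,0,1],
    [0.67,0,0,0,0,0,1],
    [1,0,0,0,0,0,1],
  ],
)

```text
time: 20.2
ee_pos: [433.1, -171.8, 155.2]
orientation: [0.707, 0.707, -0.0, -0.0]
contact_force: [0.4, -1.0, 0.1]
gripper_width: 1.001
grasp_force: 0.0
```

Emit:
play_rows(
  motion=[
    [0.33,0,0,0,0,0,1],
    [0.67,0,0,0,0,0,1],
    [1,0,0,0,0,0,1],
  ],
)

```text
time: 20.5
ee_pos: [433.2, -71.6, 155.3]
orientation: [0.707, 0.707, -0.0, -0.0]
contact_force: [0.6, -0.3, -0.0]
gripper_width: 0.999
grasp_force: 0.0
```

Emit:
play_rows(
  motion=[
    [0.33,0,0,0,0,0,1],
    [0.67,0,0,0,0,0,1],
    [1,0,0,0,0,0,1],
  ],
)

```text
time: 20.8
ee_pos: [433.2, 28.5, 155.4]
orientation: [0.707, 0.707, 0.0, -0.0]
contact_force: [1.2, -0.7, -0.2]
gripper_width: 1.002
grasp_force: 0.0
```

Emit:
play_rows(
  motion=[
    [0.33,0,0,0,0,0,1],
    [0.67,0,0,0,0,0,1],
    [1,0,0,0,0,0,1],
  ],
)

```text
time: 21.1
ee_pos: [433.2, 128.5, 155.4]
orientation: [0.707, 0.707, -0.0, -0.0]
contact_force: [0.6, -0.8, -0.9]
gripper_width: 1.0
grasp_force: 0.0
```

Emit:
play_rows(
  motion=[
    [0.33,0,0,0,0,0,1],
    [0.67,-0.03,0,0,0,0,1],
    [1,-0.03,0,0,0,0,1],
  ],
)

```text
time: 21.4
ee_pos: [430.1, 228.5, 155.3]
orientation: [0.707, 0.707, -0.0, -0.0]
contact_force: [-0.6, -0.8, -0.2]
gripper_width: 1.001
grasp_force: 0.0
```

Emit:
play_rows(
  motion=[
    [0.12,0,0,0,0,0,1],
    [0.21,0,0,0,0,0,1],
    [0.21,0,0,0,0,0,1],
    [0.21,0,0,0,0,0,1],
  ],
)

```text
time: 21.8
ee_pos: [430.7, 247.4, 155.6]
orientation: [0.707, 0.707, -0.0, 0.0]
contact_force: [-0.6, 0.2, 0.4]
gripper_width: 1.001
grasp_force: 0.0
```

Emit:
play_rows(
  motion=[
    [0,0,0.2,0,0,0,1],
    [0,0,0.4,0,0,0,1],
    [0,0,0.6,0,0,0,1],
    [0,0,0.78,0,0,0,1],
    [0,0,0.84,0,0,0,1],
  ],
)

```text
time: 22.3
ee_pos: [430.1, 246.8, 70.2]
orientation: [0.708, 0.707, -0.001, -0.0]
contact_force: [0.4, 0.1, 0.0]
gripper_width: 0.998
grasp_force: 0.0
```

Emit:
play_rows(
  motion=[
    [0,0,0,0,0,0,0.3],
    [0,0,0,0,0,0,-1],
    [0,0,0,0,0,0,-1],
    [0,0,0,0,0,0,-1],
    [0,0,0,0,0,0,-1],
  ],
)

```text
time: 22.8
ee_pos: [430.9, 248.3, 72.6]
orientation: [0.707, 0.707, 0.001, 0.0]
contact_force: [-0.8, -0.8, 4.3]
gripper_width: 0.378
grasp_force: 29.3
```

Emit:
play_rows(
  motion=[
    [0,0,0,0,0,0,-1],
    [0,0,0,0,0,0,-1],
    [0,0,0,0,0,0,-1],
    [0,0,0,0,0,0,-1],
  ],
)

```text
time: 23.2
ee_pos: [430.9, 248.3, 72.5]
orientation: [0.707, 0.707, 0.001, 0.0]
contact_force: [-0.4, 0.3, 6.1]
gripper_width: 0.379
grasp_force: 29.2
```

Emit:
play_rows(
  motion=[
    [0,0,-0.15,0,0,0,-1],
    [0,0,-0.35,0,0,0,-1],
    [0,0,-0.6,0,0,0,-1],
    [0,0,-0.85,0,0,0,-1],
    [0,0,-1,0,0,0,-1],
  ],
)

```text
time: 23.7
ee_pos: [430.9, 248.3, 174.7]
orientation: [0.707, 0.707, 0.001, 0.0]
contact_force: [0.7, 0.1, -0.0]
gripper_width: 0.381
grasp_force: 30.0
```

Emit:
play_rows(
  motion=[
    [-0.2,0,0,0,0,0,-1],
    [-0.4,-0.03,0,0,0,0,-1],
    [-0.6,-0.03,0,0,0,0,-1],
    [-0.8,-0.03,0,0,0,0,-1],
    [-1,-0.03,0,0,0,0,-1],
  ],
)

```text
time: 24.2
ee_pos: [427.4, 147.3, 172.0]
orientation: [0.707, 0.707, -0.0, -0.0]
contact_force: [-0.2, -0.3, 0.7]
gripper_width: 0.374
grasp_force: 30.0
```

Emit:
play_rows(
  motion=[
    [-0.25,0,0,0,0,0,-1],
    [-0.5,0,0,0,0,0,-1],
    [-0.75,0,0,0,0,0,-1],
    [-1,0,0,0,0,0,-1],
  ],
)

```text
time: 24.6
ee_pos: [427.3, 47.1, 172.1]
orientation: [0.707, 0.707, 0.0, 0.0]
contact_force: [0.0, -0.3, 0.0]
gripper_width: 0.376
grasp_force: 30.0
```

Emit:
play_rows(
  motion=[
    [-0.25,0,0,0,0,0,-1],
    [-0.5,0,0,0,0,0,-1],
    [-0.75,0,0,0,0,0,-1],
    [-1,0,0,0,0,0,-1],
  ],
)

```text
time: 25.0
ee_pos: [427.3, -52.9, 172.1]
orientation: [0.707, 0.707, -0.0, -0.0]
contact_force: [-0.2, -0.7, -0.4]
gripper_width: 0.38
grasp_force: 30.0
```

Emit:
play_rows(
  motion=[
    [-0.25,0,0,0,0,0,-1],
    [-0.5,0,0,0,0,0,-1],
    [-0.75,0,0,0,0,0,-1],
    [-1,0,0,0,0,0,-1],
  ],
)

```text
time: 25.4
ee_pos: [427.3, -152.9, 172.0]
orientation: [0.707, 0.707, -0.0, -0.0]
contact_force: [0.7, 0.5, 0.6]
gripper_width: 0.376
grasp_force: 30.0
```

Emit:
play_rows(
  motion=[
    [-0.25,0,0,0,0,0,-1],
    [-0.5,0,0,0,0,0,-1],
    [-0.7,0,0,0,0,0,-1],
    [-0.78,0,0,0,0,0,-1],
    [-0.78,0,0,0,0,0,-1],
  ],
)

```text
time: 25.9
ee_pos: [427.3, -230.3, 171.8]
orientation: [0.708, 0.707, -0.0, -0.0]
contact_force: [-0.1, 0.8, -0.9]
gripper_width: 0.379
grasp_force: 30.0
```

```bash
python3 - <<'E'
from station import telemetry, eyes
import cv2,numpy as np
s=telemetry.sense();print(s['ee_pos'],s['gripper_width'],s['contact_force'])
g=eyes.grab_frame("side")
cv2.imwrite("pics/a6.png",cv2.resize(g["pixels"][80:330,260:460],None,fx=2.4,fy=2.4))
E
```

```text
[ 427.34787926 -230.33883562  171.78431826] 0.3788910123568347 [-0.06348973  0.80579175 -0.85759395]
```

View pics/a6.png

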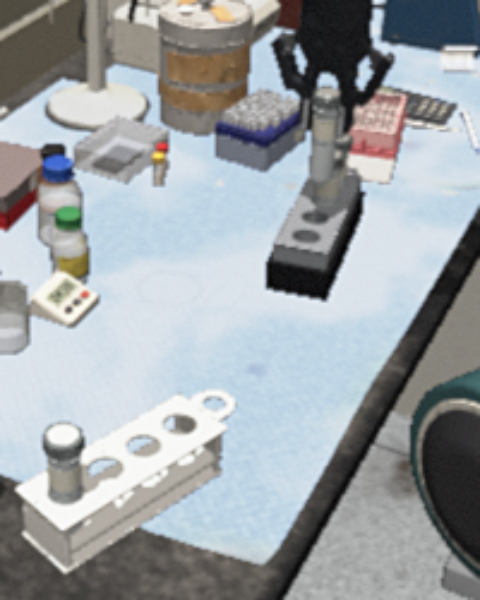

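Tube 3 is above place 3, with tube 4 alone in the rack at (64,450). Lowering, releasing, then on to tube 4.

Emit:
play_rows(
  motion=[
    [0,0,0.12,0,0,0,-1],
    [0,0,0.24,0,0,0,-1],
    [0,0,0.34,0,0,0,-1],
    [0,0,0.4,0,0,0,-1],
    [0,0,0.46,0,0,0,-1],
  ],
)

```text
time: 26.45
ee_pos: [427.4, -229.6, 125.0]
orientation: [0.707, 0.707, -0.0, -0.0]
contact_force: [0.4, -0.3, -0.0]
gripper_width: 0.379
grasp_force: 30.0
```

Emit:
play_rows(
  motion=[
    [0,0,0.06,0,0,0,-1],
    [0,0,0.12,0,0,0,-1],
    [0,0,0.18,0,0,0,-1],
    [0,0,0.24,0,0,0,-1],
    [0,0,0.3,0,0,0,-1],
  ],
)

```text
time: 26.95
ee_pos: [427.5, -229.9, 95.3]
orientation: [0.707, 0.707, 0.0, 0.0]
contact_force: [-0.3, 0.6, -0.4]
gripper_width: 0.383
grasp_force: 30.0
```

Emit:
play_rows(
  motion=[
    [0,0,0.06,0,0,0,-1],
    [0,0,0.11,0,0,0,-1],
    [0,0,0.16,0,0,0,-1],
    [0,0,0.19,0,0,0,-1],
    [0,0,0.19,0,0,0,-1],
  ],
)

```text
time: 27.45
ee_pos: [427.4, -229.8, 76.4]
orientation: [0.707, 0.707, -0.0, -0.0]
contact_force: [-0.0, 0.5, -0.0]
gripper_width: 0.378
grasp_force: 30.0
```

Emit:
play_rows(
  motion=[
    [0,0,0.01,0,0,0,-1],
    [0,0,0.01,0,0,0,1],
    [0,0,0.01,0,0,0,1],
    [0,0,0.01,0,0,0,1],
    [0,0,0.01,0,0,0,1],
  ],
)

```text
time: 27.95
ee_pos: [427.6, -229.9, 75.9]
orientation: [0.707, 0.707, 0.0, 0.0]
contact_force: [0.3, -0.7, -0.1]
gripper_width: 0.997
grasp_force: 0.0
```

Emit:
play_rows(
  motion=[
    [0,0,0,0,0,0,1],
    [0,0,-0.2,0,0,0,1],
    [0,0,-0.5,0,0,0,1],
    [0,0,-0.8,0,0,0,1],
    [0,0,-0.8,0,0,0,1],
  ],
)

```text
time: 28.45
ee_pos: [428.8, -230.7, 160.0]
orientation: [0.707, 0.707, 0.001, 0.003]
contact_force: [0.2, 1.1, -0.6]
gripper_width: 0.999
grasp_force: 0.0
```

Emit:
play_rows(
  motion=[
    [0.33,0,0,0,0,0,1],
    [0.67,0,0,0,0,0,1],
    [1,0,0,0,0,0,1],
  ],
)

```text
time: 28.75
ee_pos: [427.2, -128.9, 155.2]
orientation: [0.707, 0.707, -0.0, -0.0]
contact_force: [1.2, -0.1, -0.4]
gripper_width: 1.002
grasp_force: 0.0
```

Emit:
play_rows(
  motion=[
    [0.33,0,0,0,0,0,1],
    [0.67,0,0,0,0,0,1],
    [1,0,0,0,0,0,1],
  ],
)

```text
time: 29.05
ee_pos: [427.2, -28.5, 155.4]
orientation: [0.707, 0.707, 0.0, -0.0]
contact_force: [-0.1, -0.2, -0.2]
gripper_width: 1.0
grasp_force: 0.0
```

Emit:
play_rows(
  motion=[
    [0.33,0,0,0,0,0,1],
    [0.67,0,0,0,0,0,1],
    [1,0,0,0,0,0,1],
  ],
)

```text
time: 29.35
ee_pos: [427.2, 71.5, 155.4]
orientation: [0.707, 0.707, 0.0, -0.0]
contact_force: [-0.6, -0.5, 0.5]
gripper_width: 0.995
grasp_force: 0.0
```

Emit:
play_rows(
  motion=[
    [0.33,0,0,0,0,0,1],
    [0.67,0,0,0,0,0,1],
    [1,0,0,0,0,0,1],
  ],
)

```text
time: 29.65
ee_pos: [427.2, 171.6, 155.3]
orientation: [0.707, 0.707, -0.0, -0.0]
contact_force: [-0.3, -1.1, -0.9]
gripper_width: 0.997
grasp_force: 0.0
```

Emit:
play_rows(
  motion=[
    [0.33,0.05,0,0,0,0,1],
    [0.67,0.12,0,0,0,0,1],
    [1,0.18,0,0,0,0,1],
  ],
)

```text
time: 29.95
ee_pos: [445.5, 271.6, 155.2]
orientation: [0.707, 0.707, -0.0, -0.0]
contact_force: [0.2, -0.2, 0.4]
gripper_width: 1.0
grasp_force: 0.0
```

Emit:
play_rows(
  motion=[
    [0.12,0,0,0,0,0,1],
    [0.195,0,0,0,0,0,1],
    [0.195,0,0,0,0,0,1],
    [0.195,0,0,0,0,0,1],
  ],
)

```text
time: 30.35
ee_pos: [445.6, 288.8, 155.7]
orientation: [0.707, 0.707, -0.0, 0.0]
contact_force: [-0.4, -0.4, 0.3]
gripper_width: 0.998
grasp_force: 0.0
```

Emit:
play_rows(
  motion=[
    [0,0,0.2,0,0,0,1],
    [0,0,0.4,0,0,0,1],
    [0,0,0.6,0,0,0,1],
    [0,0,0.78,0,0,0,1],
    [0,0,0.84,0,0,0,1],
  ],
)

```text
time: 30.85
ee_pos: [445.1, 288.3, 70.2]
orientation: [0.708, 0.707, -0.001, -0.0]
contact_force: [-0.7, 0.1, -0.2]
gripper_width: 1.001
grasp_force: 0.0
```

Emit:
play_rows(
  motion=[
    [0,0,0,0,0,0,0.3],
    [0,0,0,0,0,0,-1],
    [0,0,0,0,0,0,-1],
    [0,0,0,0,0,0,-1],
    [0,0,0,0,0,0,-1],
  ],
)

```text
time: 31.35
ee_pos: [446.0, 289.8, 72.6]
orientation: [0.707, 0.707, 0.001, 0.0]
contact_force: [-0.1, -0.1, 4.3]
gripper_width: 0.379
grasp_force: 29.3
```

Emit:
play_rows(
  motion=[
    [0,0,0,0,0,0,-1],
    [0,0,0,0,0,0,-1],
    [0,0,0,0,0,0,-1],
    [0,0,0,0,0,0,-1],
  ],
)

```text
time: 31.75
ee_pos: [445.9, 289.9, 72.6]
orientation: [0.707, 0.707, 0.001, 0.0]
contact_force: [0.4, 0.1, 5.4]
gripper_width: 0.384
grasp_force: 29.2
```

Emit:
play_rows(
  motion=[
    [0,0,-0.15,0,0,0,-1],
    [0,0,-0.35,0,0,0,-1],
    [0,0,-0.6,0,0,0,-1],
    [0,0,-0.85,0,0,0,-1],
    [0,0,-1,0,0,0,-1],
  ],
)

```text
time: 32.25
ee_pos: [445.9, 289.8, 174.7]
orientation: [0.707, 0.707, 0.001, 0.0]
contact_force: [0.5, 0.5, -0.7]
gripper_width: 0.379
grasp_force: 30.0
```

Emit:
play_rows(
  motion=[
    [-0.2,-0.06,0,0,0,0,-1],
    [-0.4,-0.12,0,0,0,0,-1],
    [-0.6,-0.18,0,0,0,0,-1],
    [-0.8,-0.24,0,0,0,0,-1],
    [-1,-0.24,0,0,0,0,-1],
  ],
)

```text
time: 32.75
ee_pos: [420.9, 188.9, 172.0]
orientation: [0.707, 0.707, -0.0, -0.0]
contact_force: [-0.2, 0.9, -0.6]
gripper_width: 0.383
grasp_force: 30.0
```

Emit:
play_rows(
  motion=[
    [-0.25,0,0,0,0,0,-1],
    [-0.5,0,0,0,0,0,-1],
    [-0.75,0,0,0,0,0,-1],
    [-1,0,0,0,0,0,-1],
  ],
)

```text
time: 33.15
ee_pos: [421.3, 88.7, 172.1]
orientation: [0.707, 0.707, -0.0, -0.0]
contact_force: [-0.5, 0.0, -1.4]
gripper_width: 0.382
grasp_force: 30.0
```

Emit:
play_rows(
  motion=[
    [-0.25,0,0,0,0,0,-1],
    [-0.5,0,0,0,0,0,-1],
    [-0.75,0,0,0,0,0,-1],
    [-1,0,0,0,0,0,-1],
  ],
)

```text
time: 33.55
ee_pos: [421.3, -11.4, 172.1]
orientation: [0.707, 0.707, 0.0, -0.0]
contact_force: [1.4, 0.1, -0.6]
gripper_width: 0.378
grasp_force: 30.0
```

Emit:
play_rows(
  motion=[
    [-0.25,0,0,0,0,0,-1],
    [-0.5,0,0,0,0,0,-1],
    [-0.75,0,0,0,0,0,-1],
    [-1,0,0,0,0,0,-1],
  ],
)

```text
time: 33.95
ee_pos: [421.3, -111.4, 172.0]
orientation: [0.707, 0.707, 0.0, -0.0]
contact_force: [0.3, -0.7, -0.1]
gripper_width: 0.376
grasp_force: 30.0
```

Emit:
play_rows(
  motion=[
    [-0.25,0,0,0,0,0,-1],
    [-0.5,0,0,0,0,0,-1],
    [-0.68,0,0,0,0,0,-1],
    [-0.76,0,0,0,0,0,-1],
    [-0.76,0,0,0,0,0,-1],
  ],
)

```text
time: 34.45
ee_pos: [421.4, -186.8, 171.8]
orientation: [0.708, 0.707, -0.0, -0.0]
contact_force: [-0.0, 0.5, -0.2]
gripper_width: 0.379
grasp_force: 30.0
```

```bash
python3 - <<'E'
from station import telemetry, eyes
import cv2,numpy as np
s=telemetry.sense();print(s['ee_pos'],s['gripper_width'],s['contact_force'])
g=eyes.grab_frame("side")
cv2.imwrite("pics/a7.png",cv2.resize(g["pixels"][80:330,260:460],None,fx=2.4,fy=2.4))
E
```

```text
[ 421.38404294 -186.80274772  171.79013791] 0.3792242356065155 [-0.00499496  0.53283277 -0.23500805]
```

View pics/a7.png

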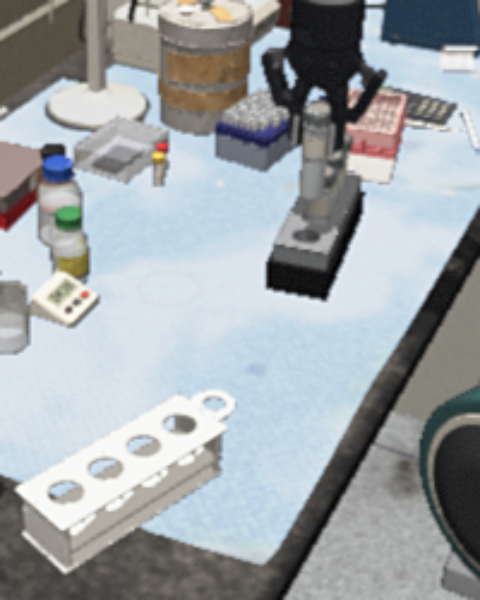

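The rack is empty and tube 4 is held above place 4, whose bore is at crop (306,235).

Emit:
play_rows(
  motion=[
    [0,0,0.12,0,0,0,-1],
    [0,0,0.24,0,0,0,-1],
    [0,0,0.34,0,0,0,-1],
    [0,0,0.4,0,0,0,-1],
    [0,0,0.46,0,0,0,-1],
  ],
)

```text
time: 35.0
ee_pos: [421.5, -186.1, 125.1]
orientation: [0.707, 0.707, -0.0, -0.0]
contact_force: [-0.6, -0.0, -1.8]
gripper_width: 0.377
grasp_force: 30.0
```

Emit:
play_rows(
  motion=[
    [0,0,0.06,0,0,0,-1],
    [0,0,0.12,0,0,0,-1],
    [0,0,0.18,0,0,0,-1],
    [0,0,0.24,0,0,0,-1],
    [0,0,0.3,0,0,0,-1],
  ],
)

```text
time: 35.5
ee_pos: [421.5, -186.4, 95.3]
orientation: [0.707, 0.707, 0.0, 0.0]
contact_force: [-0.8, -0.4, -0.1]
gripper_width: 0.377
grasp_force: 30.0
```

Emit:
play_rows(
  motion=[
    [0,0,0.06,0,0,0,-1],
    [0,0,0.11,0,0,0,-1],
    [0,0,0.16,0,0,0,-1],
    [0,0,0.19,0,0,0,-1],
    [0,0,0.19,0,0,0,-1],
  ],
)

```text
time: 36.0
ee_pos: [421.4, -186.3, 76.4]
orientation: [0.707, 0.707, -0.0, -0.0]
contact_force: [0.1, 0.4, -0.6]
gripper_width: 0.38
grasp_force: 30.0
```

Emit:
play_rows(
  motion=[
    [0,0,0.01,0,0,0,-1],
    [0,0,0.01,0,0,0,1],
    [0,0,0.01,0,0,0,1],
    [0,0,0.01,0,0,0,1],
    [0,0,0.01,0,0,0,1],
  ],
)

```text
time: 36.5
ee_pos: [421.6, -186.4, 75.9]
orientation: [0.707, 0.707, 0.0, 0.0]
contact_force: [-0.4, -0.3, 0.5]
gripper_width: 0.997
grasp_force: 0.0
```

Emit:
play_rows(
  motion=[
    [0,0,0,0,0,0,1],
    [0,0,-0.2,0,0,0,1],
    [0,0,-0.5,0,0,0,1],
    [0,0,-0.8,0,0,0,1],
    [0,0,-1,0,0,0,1],
  ],
)

```text
time: 37.0
ee_pos: [421.8, -186.5, 178.0]
orientation: [0.707, 0.707, 0.0, 0.001]
contact_force: [-0.1, -0.9, -0.5]
gripper_width: 1.005
grasp_force: 0.0
```

Emit:
play_rows(
  motion=[
    [0.33,0,0,0,0,0,1],
    [0.67,0,0,0,0,0,1],
    [1,0,0,0,0,0,1],
  ],
)

```text
time: 37.3
ee_pos: [421.3, -85.4, 176.0]
orientation: [0.707, 0.707, 0.0, 0.0]
contact_force: [1.2, -0.7, 0.4]
gripper_width: 1.0
grasp_force: 0.0
```

Emit:
play_rows(
  motion=[
    [0.33,0,0,0,0,0,1],
    [0.67,0,0,0,0,0,1],
    [1,0,0,0,0,0,1],
  ],
)

```text
time: 37.6
ee_pos: [421.3, 15.0, 176.0]
orientation: [0.707, 0.707, 0.0, 0.0]
contact_force: [0.8, -0.4, -0.5]
gripper_width: 0.999
grasp_force: 0.0
```

Emit:
play_rows(
  motion=[
    [0.33,0,0,0,0,0,1],
    [0.67,0,0,0,0,0,1],
    [1,0,0,0,0,0,1],
    [1,0,0,0,0,0,1],
    [1,0,0,0,0,0,1],
  ],
)

```text
time: 38.1
ee_pos: [421.5, 114.0, 175.7]
orientation: [0.707, 0.708, -0.0, 0.0]
contact_force: [-0.4, 0.1, -0.6]
gripper_width: 0.999
grasp_force: 0.0
```

```bash
python3 - <<'E'
from station import telemetry, eyes
import cv2,numpy as np
from h import proj
f=eyes.grab_frame("top");g=eyes.grab_frame("side")
a,b=f["pixels"].copy(),g["pixels"].copy()
def up(im,F,x,y,k=8):
    o=cv2.resize(im[y:y+75,x:x+100],None,fx=4,fy=4,interpolation=cv2.INTER_CUBIC)
    for X,Y in((439.7,-317.2),(433.6,-273.7),(427.4,-230.1),(421.3,-186.5)):
        u=(proj(F,[X,Y,124])-[x,y]+.5)*4-.5; cv2.drawMarker(o,tuple(int(i) for i in u.round()),(0,0,255),0,8,1)
    return o
cv2.imwrite("pics/end.png",np.hstack([up(a,f,365,200),up(b,g,360,120)]))
E
```

```text
(no output)
```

View pics/end.png

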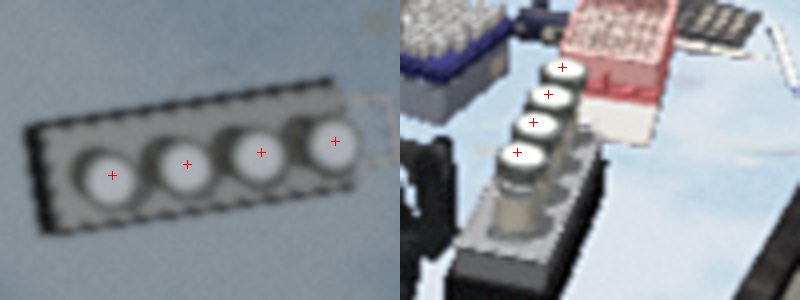

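All four caps, at crop (335,145), (261,156), (186,167) and (111,180), are upright and line up with the seated-height markers. Handing in.

```bash
python3 -c "
from station import r
print(r.close_job())"
```

```text
the job is handed in; nothing more can be done
None
```

All four tubes are upright in the cooling block in their original order, and the cap tops line up with the fully seated height in both camera views. I handed the job in at about 38 s, without touching the beaker, bottle, timer or blue look-alike.

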